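# Stand the blank on end against the angle plate

## Robot

A 7-joint arm with a two-finger parallel gripper is mounted at the origin on the work surface. World frame = base frame: x ahead of the robot, y to its left, z up, the work surface at z = 0. Lengths are in m, angles in rad, forces in N, time in s.
With the tool pointing down it reaches from about 0.4 to 0.9 m from the base axis. Payload 5.5 kg.
Tool frame: the origin (TCP) lies on the centre line of the jaws, within the pads' length; the fingertips stand 19 mm ahead of it and the grasp point (between the pads) is the TCP (tip_extent is the distance from the TCP to the fingertips, in m); z points along the fingers, y is the direction in which the jaws open and shut (so a half turn about z gives the same grasp; the last joint's range is limited). The gripper opens to 92 mm and grips with 3 to 60 N. Pads are 19 mm wide; open, the fingers measure 130 mm over their backs; the gripper's body (75 mm by 190 mm) begins 47 mm behind the grasp point.
Start: joints at [-0.888, 0.501, -0.427, 1.55, 0.221, 1.138, -0.21], TCP at [0.265, 0.594, 0.216] pointing down, gripper open.
Joint ranges: [-2.88, 2.88], [-0.31, 2.03], [-1.54, 1.56], [0.2, 2.42], [-1.41, 4.55], [0.19, 2.02], [-2.57, 2.57]. Speed limits (rad/s): [2.57, 2.57, 3.14, 3.14, 3.14, 3.14, 3.14].

## Interface

Orientations are given as a unit quaternion [x, y, z, w].
In Python, from rig import state, get_image, sign_off, boxes_of, trace, tip_extent gives the robot as it stands.
- The arm moves only by the tool move_arm, never from a script. Its argument "deltas" is a list of rows, each a list of 4 numbers: the shift along the world's x, y, z in m, then the turn about the world's z in rad. A call has 1 to 10 rows; each row shifts and turns the pose as measured when the row begins; what a row does not reach is not made up. A row lasts 1/10 s, in which the tool goes at most 50 mm and 8.59 degrees, less where a joint would pass 70% of its speed; a pose out of reach is approached as far as the arm can. A call is refused whole if a number of a shift passes 0.05 or a number of a turn 0.15, either way. A call with a gripper value outside its range is refused whole. "grip" is the finger opening in m, from 0 to 0.0918, set as the call begins (left out, the last holds). The fingers move at their own pace and stop on an object; "newtons" is the grip in N (left out, the last holds). Time passes only in rows, so rows that do not move let the fingers close. It gives the time, the measured TCP pose, the force and the opening at its end, in the units of the state.
- state(): the state, without advancing time (a new reading comes with each control period).
- get_image(name): name is "scene" or "side" or "wrist"; returns a dict with "pixels" (420x560x3 uint8, red, green, blue), "vertical_fov" (degrees; the focal length in pixels is half the picture's height over the tangent of half this angle, whatever the lens; pixels are square), "cx", "cy" (the principal point, pixels), "eye" and "orientation" of the camera in the world; the wrist camera has in their place "T_tool_cam" (4x4, takes a point from camera to tool coordinates, whose origin is the TCP and whose axes are the flange's). Camera axes: x right, y down, z forward; pixel columns grow to the right and rows downward; lengths in m; the calibration is good to about 2 mm. The wrist camera is an equidistant fisheye: a pixel r from the principal point sees the ray r / f radians off the axis. A picture is of the moment at which its call begins: read the wrist's pose just before it. There is no depth.
- sign_off(): hands the job in, once; it reports no verdict.
Trained networks look in the newest picture that a camera, given by its name, has taken for a name from the list of things; names that differ only in an ending like _2 or _b are one class to them, and where a whole thing is asked for, a point or a joint stands for the part that bears it (a point fixed in the world has none). Each returns a list of dicts, best first, with "conf" (0 to 1); they miss things now and then, are a little off and sometimes report something else, mostly with a low value. They report only what shows in the picture. A call takes as long as a camera call. They do not tell look-alikes from the thing itself.
- boxes_of(camera, thing): "pixel" ([column, row] in pixels, amid what is visible of it).
- trace(camera, thing): "mask" (420x560 bool, what is visible of it) and "pixel" ([column, row] in pixels, amid what is visible of it).
The state is a dict: "clock": time; "joints": joint angles; "qvel": joint speeds; "tau": joint torques, N m; "tcp_pos": TCP position; "tcp_rot": TCP orientation; "force": force on the tool from outside, world axes, zero at the start; "torque": the same for the moment, N m; "gripper_width": opening from 0.0 (shut) to 1.0 (fully open).
Only numpy, scipy, OpenCV 4.12 (cv2) and the standard library are available. Lean on these libraries where they do the work, as an engineer would, in place of code of your own. Each camera call takes 0.05 s, during which the arm holds its last target. There are 200 camera calls.

## Task

Take the flat aluminium blank off its sloping wooden rest and stand it upright on one of its short ends on the steel marking-out plate, with a broad face flat against the front of the small angle plate and centred on it by eye, ready for scribing. Let go and leave it standing still; do not shift the bottle, bin, hammer or grinding wheel.

Things in the scene. Friction and masses are not known exactly. Their poses are not given: they have to be found in the camera images.
- blank_center (a point): centre of the loose blank, a plain aluminium slab 110 long (x) x 60 wide (y) x 20 mm thick (z), 0.29 to 0.47 kg. It starts lying on the sloping rest, its x axis pointing up the slope, 40 degrees above level, its z up off the slope; its centre is about 63 mm above the bench. Either short end (60 x 20 mm) may be the foot and either broad face may go against the angle plate.
- rest: fixed plain wooden rest, 120 (x) x 44 mm (y), origin at the centre of its underside. Its board, 100 x 44 mm, slopes 40 degrees, rising towards the rest's +x, with a 14 mm lip at the low end on which the blank's lower end bears. It is narrower than the blank, which overhangs it by 4 to 12 mm at each long side and 10 mm at the upper end, so fingers can pass down beside it.
- face_foot (a point): point at the foot of the angle plate's front face, mid-width, level with the top of the marking-out plate (25 mm above the bench). z up, x horizontal into the face (the blank stands on its -x side), y along the face. The angle plate: fixed dark steel, upright face 44 wide (narrower than the blank) x 95 mm high, 12 mm thick; foot and rib lie behind it, up to 67 mm from the face.
- station: the fixed steel marking-out plate, 220 (x) x 200 (y) x 25 mm high, with the angle plate fixed on it; origin at the centre of its underside, axes parallel to those of face_foot, whose point lies 30 mm towards +x from the centre and 25 mm up
- oil_bottle: bystander, loose: white bottle 60 mm across, 130 mm high, standing; origin at the centre of its underside
- bin: bystander, loose: open red plastic bin 160 (x) x 240 (y) x 80 mm high; origin at the centre of its underside
- hammer: bystander, loose: hammer 260 mm long lying on the bench along its own x
- wheel: bystander, loose: flat dark grinding wheel 115 mm across, 12 mm thick, with a hole, lying flat; origin at the centre of its underside
Mind the look-alikes: they are no part of the job. Of the things that look like the part that bears blank_center, the middle-sized one is meant.

How it is judged:
At the end, for the whole second after the job is handed in: The blank stands on a short end on the marking-out plate (length within 0.08 rad of vertical, centre 50 to 60 mm above that plate), a broad face against the angle plate (parallel within 0.12 rad, gap at mid-height at most 5 mm), centred sideways within 22 mm (angle between the x axis of blank_center and the z axis of face_foot, either way round below 0.08 rad and angle between the z axis of blank_center and the x axis of face_foot, either way round below 0.12 rad and x of blank_center in the frame of face_foot between -0.015 and -0.007 m and y of blank_center in the frame of face_foot between -0.022 and 0.022 m and z of blank_center in the frame of face_foot between 0.05 and 0.06 m); the robot touches nothing.
It fails at once if the bottle was shifted more than 30 mm (distance of oil_bottle from where it was at the start of the episode above 0.03 m).
It fails at once if the bin was shifted more than 30 mm (distance of bin from where it was at the start of the episode above 0.03 m).
It fails at once if the hammer was shifted more than 30 mm (distance of hammer from where it was at the start of the episode above 0.03 m).
It fails at once if the grinding wheel was shifted more than 30 mm (distance of wheel from where it was at the start of the episode above 0.03 m).
It also fails if it takes over 42 s, if anything falls off the work surface, if the arm or the gripper's body presses on something with over 40 N, if the wrist force passes 120 N, or if a joint passes its speed limit or range.

## Working session

There is one attempt and no reset: what is moved stays moved. The work goes in short steps, Python scripts to look and compute and a tool call to move; the robot and the scene stay as the last step left them, time stands still between calls to the robot, and variables do not carry over. Pictures are saved under pics/ and viewed, about 8 in all and at most 12, crops included, and the job is handed in when it is done.

Besides the shell and the picture viewer there is one more tool, called after "Emit:" as name(argument=value, ...), one argument or row to a line, values as JSON. move_arm: Moves the arm, as the interface text tells. Its arguments: {"type":"object","properties":{"deltas":{"type":"array"},"grip":{"type":"number"},"newtons":{"type":"number"}},"required":["deltas"]}

```bash
mkdir -p pics
cat > h.py <<'E'
import numpy as np, cv2
from rig import *
from scipy.spatial.transform import Rotation as R
def cam(name):
    s=state(); im=get_image(name)
    f=210/np.tan(np.radians(im["vertical_fov"])/2)
    if name=="wrist":
        T=np.eye(4);T[:3,:3]=R.from_quat(s["tcp_rot"]).as_matrix();T[:3,3]=s["tcp_pos"]
        M=T@np.array(im["T_tool_cam"])
    else:
        M=np.eye(4);o=np.array(im["orientation"])
        M[:3,:3]=R.from_quat(o).as_matrix() if o.size==4 else o
        M[:3,3]=im["eye"]
    return im["pixels"],dict(M=M,f=f,c=np.array([im["cx"],im["cy"]]),fish=name=="wrist")
def ray(c,p):
    d=(np.array(p,float)-c["c"])/c["f"]
    if c["fish"]:
        r=np.hypot(*d); v=np.array([*(d/r*np.sin(r) if r>0 else d),np.cos(r)])
    else: v=np.array([*d,1])
    v=c["M"][:3,:3]@v; return c["M"][:3,3],v/np.linalg.norm(v)
def proj(c,P):
    q=(np.atleast_2d(P)-c["M"][:3,3])@c["M"][:3,:3]
    if c["fish"]:
        r=np.hypot(q[:,0],q[:,1]); k=np.arctan2(r,q[:,2])/r
        return c["c"]+c["f"]*q[:,:2]*k[:,None]
    return c["c"]+c["f"]*q[:,:2]/q[:,2:]
def plane(c,p,z):
    o,v=ray(c,p); return o+v*(z-o[2])/v[2]
def tri(obs):
    A=0;b=0
    for c,p in obs:
        o,v=ray(c,p); Q=np.eye(3)-np.outer(v,v); A=A+Q;b=b+Q@o
    return np.linalg.solve(A,b)
def save(n,px): cv2.imwrite("pics/"+n,cv2.cvtColor(px,cv2.COLOR_RGB2BGR))
E
python3 - <<'E'
from h import *
print(state(),tip_extent)
for n in("scene","side","wrist"):
    px,c=cam(n); save(n+"0.png",px); print(n,c["M"][:3,3].round(3),c["f"])
    for t,z in(("blank_center",.063),("rest",.03),("station",.025),("oil_bottle",.06),("bin",.04),("hammer",.015),("wheel",.012)):
        print(t,[(np.round(b["pixel"]).tolist(),round(b["conf"],2),plane(c,b["pixel"],z).round(3).tolist()) for b in boxes_of(n,t)])
E
```

```text
{'clock': 0.0, 'joints': array([-0.88778792,  0.50184105, -0.42680278,  1.55145895,  0.22081089,
        1.13827613, -0.21033876]), 'qvel': array([-0.00066531,  0.00185838,  0.00012327,  0.00096088,  0.00193153,
        0.00120146, -0.00011755]), 'tau': array([ 4.23077217e-04, -5.66586792e+01, -5.81604034e+00, -2.79113406e+01,
       -6.84795901e-02,  3.07585741e-02,  1.98656371e-04]), 'tcp_pos': array([0.26467197, 0.59288652, 0.21467993]), 'tcp_rot': array([ 2.08350166e-01,  9.78053824e-01, -9.33463336e-04, -2.31547267e-04]), 'force': array([-0.49404302,  0.35175302,  0.10336534]), 'torque': array([-0.01534466, -0.01764448,  0.01701947]), 'gripper_width': 0.9989440155179222} 0.019
scene [1.056 0.838 0.85 ] 380.40644136618175
blank_center [([321.0, 219.0], 0.95, [0.501, 0.095, 0.063]), ([324.0, 244.0], 0.58, [0.554, 0.196, 0.063])]
rest [([320.0, 263.0], 0.71, [0.587, 0.229, 0.03])]
station [([269.0, 188.0], 0.71, [0.543, -0.18, 0.025])]
oil_bottle [([389.0, 319.0], 0.83, [0.558, 0.482, 0.06])]
bin [([252.0, 138.0], 0.67, [0.446, -0.53, 0.04])]
hammer [([242.0, 281.0], 0.83, [0.81, 0.167, 0.015])]
wheel [([211.0, 212.0], 0.62, [0.778, -0.163, 0.012])]
side [ 0.098 -0.899  1.079] 454.40315282765545
blank_center [([226.0, 170.0], 0.93, [0.55, 0.199, 0.063]), ([223.0, 223.0], 0.81, [0.437, -0.017, 0.063]), ([233.0, 152.0], 0.51, [0.617, 0.275, 0.063])]
rest [([230.0, 186.0], 0.66, [0.541, 0.153, 0.03])]
station [([276.0, 267.0], 0.57, [0.511, -0.216, 0.025])]
oil_bottle [([191.0, 132.0], 0.93, [0.531, 0.462, 0.06])]
bin [([318.0, 374.0], 0.71, [0.433, -0.547, 0.04])]
hammer [([300.0, 174.0], 0.85, [0.793, 0.103, 0.015])]
wheel [([340.0, 231.0], 0.83, [0.761, -0.185, 0.012])]
wrist [0.205 0.621 0.385] 325.19226210127806
blank_center []
rest []
station [([4.0, 406.0], 0.48, [0.481, -0.27, 0.025])]
oil_bottle []
bin []
hammer []
wheel []
```

```bash
python3 -c "
import cv2,numpy as np
a=cv2.imread('pics/scene0.png');b=cv2.imread('pics/side0.png')
cv2.imwrite('pics/both.png',cv2.resize(np.vstack([a,b]),(560,840))[:, :])"; ls pics
```

```text
both.png
scene0.png
side0.png
wrist0.png
```

View pics/scene0.png

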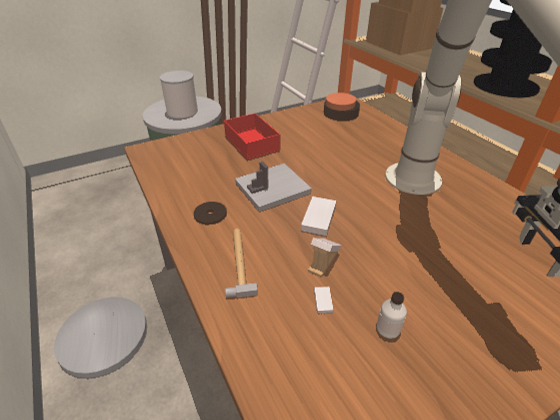

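View pics/side0.png

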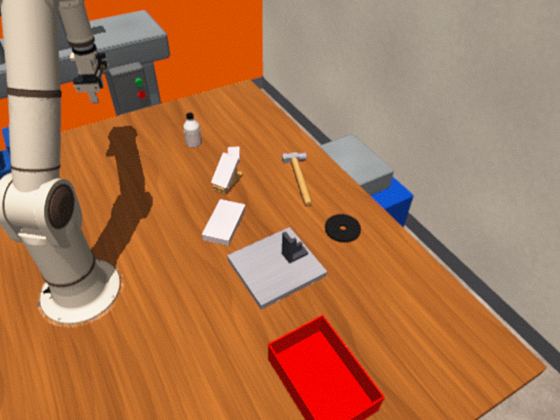

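Emit:
move_arm(
  deltas=[
    [0, 0, 0.05, 0],
    [0.02, -0.03, 0.03, 0],
    [0.03, -0.04, 0, 0],
    [0.03, -0.04, 0, 0],
    [0.03, -0.04, 0, 0],
    [0.03, -0.04, 0, 0],
    [0.03, -0.04, 0, 0],
    [0.03, -0.04, 0, 0],
    [0.02, -0.04, 0, 0],
    [0, 0, 0, 0],
  ],
  grip=0.0918,
)

```text
clock: 2.2
tcp_pos: [0.4846, 0.2746, 0.2995]
tcp_rot: [0.205, 0.979, 0.001, 0.001]
force: [-0.2, -0.5, -0.6]
gripper_width: 1.001
```

Run:
```python
from h import *
px,c=cam("wrist"); save("w1.png",px); print(state()["clock"],state()["tcp_pos"],c["M"].round(3))
for t,z in(("blank_center",.063),("rest",.03),("station",.025)):
    print(t,[(np.round(b["pixel"]).tolist(),round(b["conf"],2),plane(c,b["pixel"],z).round(3).tolist()) for b in boxes_of("wrist",t)])
```

```text
2.25 [0.48287422 0.27804317 0.2996107 ] [[ 0.402  0.887  0.229  0.424]
 [ 0.916 -0.389 -0.099  0.301]
 [ 0.001  0.249 -0.968  0.468]
 [ 0.     0.     0.     1.   ]]
blank_center [([242.0, 238.0], 0.98, [0.539, 0.197, 0.063]), ([344.0, 249.0], 0.94, [0.61, 0.316, 0.063]), ([131.0, 216.0], 0.92, [0.449, 0.064, 0.063])]
rest [([280.0, 239.0], 0.72, [0.572, 0.237, 0.03])]
station [([62.0, 227.0], 0.54, [0.414, -0.096, 0.025])]
```

View pics/w1.png

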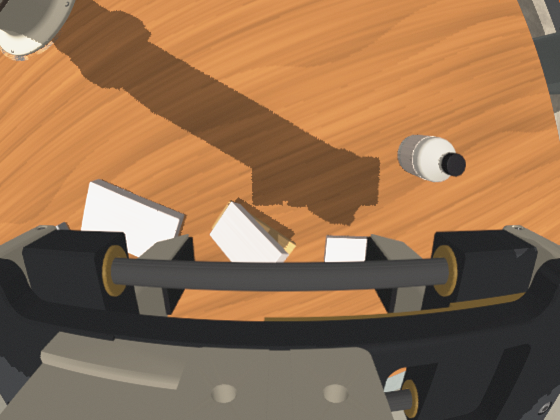

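Emit:
move_arm(
  deltas=[
    [0.04, -0.02, 0, 0],
    [0.04, -0.03, 0, 0],
    [0.02, -0.02, 0.02, 0],
    [0, 0, 0, 0],
    [0, 0, 0, 0],
  ],
)

```text
clock: 2.9
tcp_pos: [0.5754, 0.2262, 0.3198]
tcp_rot: [0.187, 0.982, 0.005, -0.003]
force: [-0.8, 0.8, -1.1]
gripper_width: 0.999
```

```bash
cat > fit.py <<'E'
from h import *
from scipy.optimize import minimize
BOX=np.array([[i,j,k] for i in(-1,1) for j in(-1,1) for k in(-1,1)])*[.055,.03,.01]
def hullmask(c,P):
    m=np.zeros((420,560),np.uint8); h=cv2.convexHull(np.float32(proj(c,P)))
    cv2.fillConvexPoly(m,np.int32(np.round(h*16)),255,cv2.LINE_AA,4); return m/255.
def Rm(yaw,th): # x horizontal heading yaw, raised by th
    return R.from_euler("ZY",[yaw,-th]).as_matrix()
def fit(views,p0,step,model):
    def cost(p):
        P=model(p); s=0
        for c,m in views:
            h=hullmask(c,P); s+=np.abs(h-m).sum()/m.sum()
        return s
    best=None
    for _ in range(3):
        sx=np.vstack([p0]+[p0+np.eye(len(p0))[i]*step[i] for i in range(len(p0))])
        r=minimize(cost,p0,method="Nelder-Mead",options=dict(initial_simplex=sx,maxiter=600,xatol=1e-4,fatol=1e-4)); p0=r.x; step=np.array(step)/2
    return r.x,r.fun
E
python3 - <<'E'
from fit import *
views=[]
import pickle
rec=[]
for n,pz in(("wrist",None),("scene",(324,244)),("side",(226,170))):
    px,c=cam(n); save(n+"2.png",px)
    if pz is None: pz=proj(c,[.548,.195,.063])[0]
    t=trace(n,"blank_center"); print(n,[(np.round(b["pixel"]).tolist(),b["conf"].__round__(2),int(b["mask"].sum())) for b in t])
    b=min(t,key=lambda b:np.hypot(*(np.array(b["pixel"])-pz))); views.append((c,b["mask"].astype(float)))
    st=trace(n,"station"); print(" station",[(np.round(b["pixel"]).tolist(),round(b["conf"],2),int(b["mask"].sum())) for b in st])
    rec.append((n,c,b["mask"],[s["mask"] for s in st]))
pickle.dump(rec,open("rec.pkl","wb"))
print(state()["tcp_pos"])
model=lambda p:BOX@Rm(p[3],p[4]).T+p[:3]
for y0 in(.5,1.0,1.4):
    for vs in (views[:1],views):
        p,f=fit(vs,np.array([.548,.195,.063,y0,.7]),[.01,.01,.01,.2,.05],model); print(y0,len(vs),p.round(4),round(f,3))
E
```

```text
wrist [([254.0, 169.0], 0.84, 3533), ([352.0, 187.0], 0.63, 1408), ([136.0, 152.0], 0.6, 5652)]
 station [([50.0, 202.0], 0.91, 4522)]
scene [([319.0, 217.0], 0.86, 956), ([324.0, 301.0], 0.63, 426), ([322.0, 246.0], 0.53, 290)]
 station [([272.0, 187.0], 0.68, 2243)]
side [([223.0, 224.0], 0.97, 1282), ([224.0, 168.0], 0.67, 603)]
 station [([277.0, 270.0], 0.82, 4527), ([343.0, 230.0], 0.53, 785)]
[0.575973   0.22446871 0.32044473]
0.5 1 [0.5489 0.1979 0.0575 0.5494 0.701 ] 0.021
0.5 3 [0.549  0.1982 0.0606 0.5696 0.7207] 0.26
1.0 1 [0.549  0.1979 0.0573 0.5494 0.7009] 0.021
1.0 3 [0.5489 0.1986 0.0611 0.5654 0.7251] 0.26
1.4 1 [0.549  0.1979 0.0571 0.5484 0.6999] 0.021
1.4 3 [0.5489 0.1979 0.0605 0.578  0.7245] 0.261
```

View pics/wrist2.png

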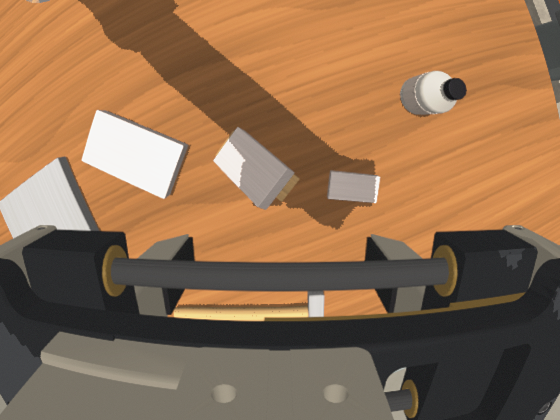

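Emit:
move_arm(
  deltas=[
    [0, -0.045, 0, 0],
    [0.01, -0.045, 0, 0],
    [0.01, -0.045, 0, 0],
    [0, -0.045, 0, 0],
    [0.01, -0.045, 0, 0],
    [0, -0.045, 0, 0],
    [0, -0.045, 0, 0],
    [0, -0.045, 0, 0],
    [0, -0.045, 0, 0],
    [0, 0, 0, 0],
  ],
)

```text
clock: 4.35
tcp_pos: [0.6006, -0.1919, 0.3211]
tcp_rot: [0.183, 0.983, 0.006, -0.002]
force: [-0.0, -0.7, -0.8]
gripper_width: 1.001
```

Run:
```python
from fit import *
import pickle
S=state(); px,c=cam("wrist"); save("w3.png",px); t=trace("wrist","station")
print(S["clock"],S["tcp_pos"],[(np.round(b["pixel"]).tolist(),round(b["conf"],2),int(b["mask"].sum())) for b in t])
pickle.dump((c,px,[b["mask"] for b in t]),open("rec3.pkl","wb"))
v=px.copy(); 
for b in t[:1]:
    k,_=cv2.findContours(b["mask"].astype(np.uint8),0,1); cv2.drawContours(v,k,-1,(0,255,0),1)
save("w3o.png",v)
```

```text
4.35 [ 0.60063753 -0.19194192  0.32112138] [([252.0, 125.0], 0.57, 20469)]
```

View pics/w3o.png

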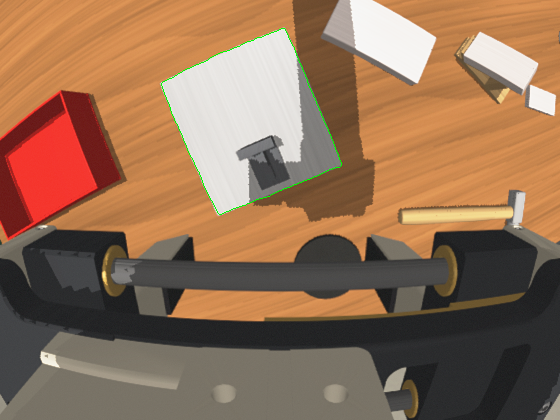

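Run:
```python
from fit import *
import pickle
c,px,ms=pickle.load(open("rec3.pkl","rb")); rec=pickle.load(open("rec.pkl","rb"))
SB=np.array([[i*.11,j*.1,k*.025] for i in(-1,1) for j in(-1,1) for k in(0,1)])
def model(p): return SB@R.from_euler("z",p[2]).as_matrix().T+[p[0],p[1],p[3] if len(p)>3 else 0]
m=ms[0].astype(float)
c0=plane(c,[252,125],.02)
for y0 in(-.3,.0,.3):
    for p0,st in (([*c0[:2],y0],[.01,.01,.1]),([*c0[:2],y0,0],[.01,.01,.1,.005])):
        p,f=fit([(c,m)],np.array(p0),st,model); print(y0,p.round(4),round(f,4))
p,f=fit([(c,m)],np.array([*c0[:2],p[2]]),[.01,.01,.1],model)
ff=np.array([*(p[:2]+.03*np.array([np.cos(p[2]),np.sin(p[2])])),.025]); Rz=R.from_euler("z",p[2]).as_matrix()
print("foot",ff,"yaw",p[2])
v=px.copy()
L=lambda P:np.int32(np.round(proj(c,ff+np.array(P)@Rz.T)))
for P in([[0,-.022,0],[0,.022,0],[0,.022,.095],[0,-.022,.095]],[[.012,-.022,.095],[.012,.022,.095],[0,.022,.095],[0,-.022,.095]]): cv2.polylines(v,[L(P)],True,(255,0,0),1)
cr=v[100:240,180:360]; crop=cv2.resize(cr,None,fx=4,fy=4,interpolation=cv2.INTER_CUBIC)
save("c3.png",crop)
# blank from the wrist view here
t=[(b["pixel"],b["mask"]) for b in trace("wrist","blank_center")]
q=proj(c,[.549,.198,.06])[0]; print(q,[np.round(a).tolist() for a,_ in t])
if t:
    a,mk=min(t,key=lambda b:np.hypot(*(np.array(b[0])-q)))
    md=lambda p:BOX@Rm(p[3],p[4]).T+p[:3]
    vs=[(rec[0][1],rec[0][2].astype(float)),(c,mk.astype(float))]
    print(fit(vs,np.array([.549,.198,.06,.56,.7]),[.01,.01,.01,.1,.05],md))
    print(fit(vs+[(rec[2][1],rec[2][2].astype(float))],np.array([.549,.198,.06,.56,.7]),[.01,.01,.01,.1,.05],md))
```

```text
-0.3 [ 0.5164 -0.203   0.0246] 0.0158
-0.3 [ 0.5166 -0.203   0.0252 -0.0006] 0.0157
0.0 [ 0.5165 -0.2031  0.025 ] 0.0159
0.0 [ 0.5164 -0.203   0.0233 -0.0011] 0.0157
0.3 [ 0.5164 -0.203   0.0243] 0.0159
0.3 [ 0.5165 -0.2031  0.025  -0.0008] 0.0156
foot [ 0.54640107 -0.20223721  0.025     ] yaw 0.0241674418471616
[499.41450637  61.80971888] [[540.0, 102.0], [503.0, 64.0], [381.0, 38.0], [468.0, 213.0], [50.0, 161.0]]
(array([0.5484165 , 0.19861747, 0.06143846, 0.54414052, 0.72029669]), np.float64(0.09968126055970081))
(array([0.5486434 , 0.1986459 , 0.06135317, 0.53858973, 0.7208572 ]), np.float64(0.2144773270958478))
```

View pics/c3.png

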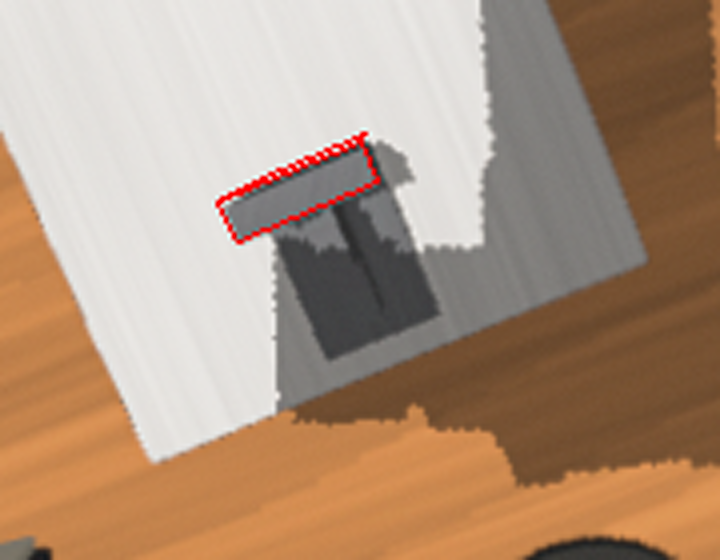

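Pixels and choice: three slabs could be taken for the blank. In the wrist picture they are the large one (135,153), the middle one on the rest (254,169) and the small one (354,187). I choose the middle one. The angle plate outline agrees with the station fit to 1–2 mm.

Emit:
move_arm(
  deltas=[
    [0, 0.04, 0, -0.149],
    [0, 0.045, 0, -0.149],
    [-0.005, 0.045, 0, -0.149],
    [-0.005, 0.045, 0, -0.149],
    [-0.005, 0.045, 0, -0.149],
    [-0.005, 0.045, 0, -0.149],
    [-0.005, 0.045, 0, -0.149],
    [-0.005, 0.045, 0, -0.149],
    [0, 0.04, 0, -0.149],
    [0, 0, 0, -0.149],
  ],
)

```text
clock: 5.5
tcp_pos: [0.5632, 0.2324, 0.3226]
tcp_rot: [0.78, 0.626, 0.011, 0.001]
force: [-0.2, 0.5, -0.2]
gripper_width: 1.0
```

```bash
cat > s.py <<'E'
from h import *
import sys
s=state(); M=R.from_quat(s["tcp_rot"]).as_matrix()
print(s["clock"],s["tcp_pos"].round(4),"jaw",np.arctan2(M[1,1],M[0,1]).round(4),"toolz",M[:,2].round(4),"j",s["joints"].round(3),"F",s["force"].round(1),"T",s["torque"].round(2),"w",round(s["gripper_width"]*.0918,4))
E
python3 s.py
```

```text
5.5 [0.5632 0.2324 0.3226] jaw -0.2179 toolz [ 0.0185  0.0125 -0.9998] j [-0.38   0.3   -0.068  1.556  0.018  1.264 -0.668] F [-0.2  0.5 -0.2] T [-0.09  0.16 -0.03] w 0.0918
```

Emit:
move_arm(
  deltas=[
    [0.003, -0.01, -0.02, -0.14],
    [0.003, -0.01, -0.03, -0.14],
    [0, 0, -0.03, -0.14],
    [0, 0, -0.03, -0.14],
    [0, 0, -0.03, -0.14],
    [0, 0, 0, -0.14],
    [0, 0, 0, 0],
  ],
)

```text
clock: 6.2
tcp_pos: [0.5582, 0.2359, 0.1801]
tcp_rot: [0.967, 0.253, 0.013, 0.005]
force: [0.4, 0.5, 0.0]
gripper_width: 0.999
```

```bash
python3 s.py
```

```text
6.2 [0.5582 0.2359 0.1801] jaw -1.0601 toolz [ 0.0269 -0.0027 -0.9996] j [-0.511  0.409  0.074  1.738 -0.019  0.972 -1.492] F [0.4 0.5 0. ] T [-0.03  0.2   0.01] w 0.0917
```

Emit:
move_arm(
  deltas=[
    [0.006, -0.014, 0, 0.02],
    [0.006, -0.012, -0.02, 0.015],
    [0, 0, 0, 0],
  ],
)

```text
clock: 6.5
tcp_pos: [0.5677, 0.2166, 0.1612]
tcp_rot: [0.96, 0.281, 0.013, 0.003]
force: [-0.1, -0.5, 0.3]
gripper_width: 1.002
```

```bash
python3 s.py
python3 - <<'E'
from fit import *
px,c=cam("wrist"); save("w5.png",px)
t=trace("wrist","blank_center"); print([(np.round(b["pixel"]).tolist(),int(b["mask"].sum())) for b in t])
v=px.copy()
for P in (BOX@Rm(.545,.70).T+[.5485,.1985,.0615],):
    h=cv2.convexHull(np.float32(proj(c,P))).astype(np.int32); cv2.polylines(v,[h],True,(255,0,0),1)
save("w5o.png",v)
E
```

```text
6.5 [0.5677 0.2166 0.1612] jaw -1.0015 toolz [ 0.0273  0.0022 -0.9996] j [-0.465  0.432  0.065  1.752 -0.023  0.933 -1.394] F [-0.1 -0.5  0.3] T [-0.17  0.19 -0.01] w 0.092
[([352.0, 305.0], 1693), ([285.0, 224.0], 5667), ([225.0, 80.0], 3182)]
```

View pics/w5o.png

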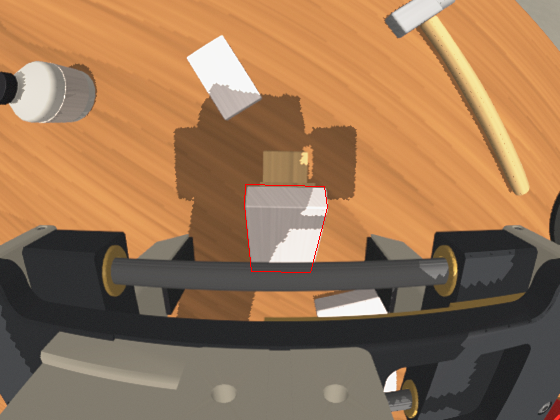

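Emit:
move_arm(
  deltas=[
    [0.001, -0.004, -0.02, -0.015],
    [0, -0.001, -0.025, -0.005],
    [0, 0, -0.025, 0],
    [0, 0, -0.008, 0],
    [0, 0, 0, 0],
  ],
)

```text
clock: 7.1
tcp_pos: [0.5729, 0.2238, 0.0924]
tcp_rot: [0.961, 0.276, 0.022, -0.001]
force: [0.0, -0.1, 1.3]
gripper_width: 1.001
```

```bash
python3 s.py
```

```text
7.1 [0.5729 0.2238 0.0924] jaw -1.0108 toolz [ 0.0426  0.0147 -0.999 ] j [-0.463  0.52   0.058  1.796 -0.035  0.781 -1.399] F [ 0.  -0.1  1.3] T [-0.1   0.21 -0.  ] w 0.0919
```

Emit:
move_arm(
  deltas=[
    [-0.005, -0.015, -0.005, -0.01],
    [0, -0.002, -0.005, 0],
  ],
)

```text
clock: 7.3
tcp_pos: [0.5691, 0.2078, 0.085]
tcp_rot: [0.962, 0.272, 0.025, -0.002]
force: [0.7, -0.7, -0.0]
gripper_width: 1.001
```

```bash
python3 s.py
```

```text
7.3 [0.5691 0.2078 0.085 ] jaw -1.019 toolz [ 0.0467  0.0164 -0.9988] j [-0.443  0.514  0.06   1.828 -0.039  0.751 -1.382] F [ 0.7 -0.7 -0. ] T [-0.14  0.17 -0.02] w 0.0919
```

Emit:
move_arm(
  deltas=[
    [0, 0.002, -0.002, 0],
    [0, 0, 0, 0],
    [0, 0, 0, 0],
    [0, 0, 0, 0],
    [0, 0, 0, 0],
    [0, 0, 0, 0],
  ],
  grip=0.04,
  newtons=25,
)

```text
clock: 7.9
tcp_pos: [0.5704, 0.2102, 0.0851]
tcp_rot: [0.962, 0.272, 0.026, -0.002]
force: [-0.1, -0.3, -0.5]
gripper_width: 0.638
```

```bash
python3 s.py
```

```text
7.9 [0.5704 0.2102 0.0851] jaw -1.0199 toolz [ 0.0498  0.0184 -0.9986] j [-0.445  0.515  0.059  1.826 -0.04   0.748 -1.385] F [-0.1 -0.3 -0.5] T [-0.19  0.26 -0.  ] w 0.0586
```

Emit:
move_arm(
  deltas=[
    [0, 0, 0.03, 0],
    [0, 0, 0.04, 0],
    [0, 0, 0.04, 0],
    [-0.01, -0.02, 0.03, 0.1],
    [-0.015, -0.04, 0.02, 0.149],
    [-0.015, -0.045, 0, 0.149],
    [-0.015, -0.045, 0, 0.149],
    [-0.015, -0.045, 0, 0.149],
    [-0.015, -0.045, 0, 0.149],
    [-0.015, -0.045, 0, 0.149],
  ],
)

```text
clock: 8.9
tcp_pos: [0.4667, -0.0562, 0.2424]
tcp_rot: [0.737, 0.676, 0.017, -0.01]
force: [1.4, -0.4, -4.1]
gripper_width: 0.639
```

```bash
python3 s.py
```

```text
8.9 [ 0.4667 -0.0562  0.2424] jaw -0.0867 toolz [ 0.0111  0.0369 -0.9993] j [-0.006  0.112  0.107  1.975 -0.057  1.048  0.042] F [ 1.4 -0.4 -4.1] T [-0.19  0.02  0.03] w 0.0587
```

Emit:
move_arm(
  deltas=[
    [-0.005, -0.03, 0, 0.149],
    [-0.005, -0.03, 0, 0.149],
    [-0.005, -0.03, 0, 0.149],
    [-0.005, -0.03, 0, 0.149],
    [-0.005, -0.02, 0, 0.149],
    [0, -0.01, 0, 0.149],
    [0, 0, 0, 0.149],
    [0, 0, 0, 0.149],
    [0, 0, 0, 0.149],
    [0, 0, 0, 0.149],
  ],
)

```text
clock: 9.9
tcp_pos: [0.427, -0.2205, 0.2348]
tcp_rot: [0.08, 0.997, 0.0, -0.024]
force: [-0.5, -0.1, -5.0]
gripper_width: 0.637
```

```bash
python3 s.py
```

```text
9.9 [ 0.427  -0.2205  0.2348] jaw 1.4109 toolz [-0.0488  0.0046 -0.9988] j [ 0.308  0.176  0.113  1.92  -0.005  1.093  1.833] F [-0.5 -0.1 -5. ] T [ 0.04 -0.04  0.03] w 0.0585
```

Emit:
move_arm(
  deltas=[
    [0, 0.008, -0.025, 0.1],
    [0, 0.006, -0.025, 0.09],
    [0, 0, -0.02, 0],
    [0, 0, 0, 0],
  ],
)

```text
clock: 10.3
tcp_pos: [0.4246, -0.2056, 0.161]
tcp_rot: [-0.021, 0.999, -0.001, -0.026]
force: [-1.2, 1.4, -3.8]
gripper_width: 0.638
```

```bash
python3 s.py
python3 - <<'E'
from fit import *
px,c=cam("side"); s=state(); Rt=R.from_quat(s["tcp_rot"]).as_matrix(); save("s6.png",px)
px2,c2=cam("wrist")
b=trace("side","blank_center"); print([(np.round(t["pixel"]).tolist(),int(t["mask"].sum())) for t in b],proj(c,s["tcp_pos"]))
a=cv2.resize(px[190:330,190:350],None,fx=2.6,fy=2.6,interpolation=cv2.INTER_CUBIC)
b=cv2.resize(px2,(486,364)); save("m6.png",np.hstack([a[:364,:314] if 0 else cv2.resize(a,(312,364)),b]))
E
```

```text
10.3 [ 0.4246 -0.2056  0.161 ] jaw 1.6132 toolz [-0.0516 -0.004  -0.9987] j [0.308 0.251 0.077 2.015 0.005 0.922 1.994] F [-1.2  1.4 -3.8] T [0.07 0.12 0.01] w 0.0586
[([246.0, 254.0], 340), ([217.0, 230.0], 789)] [[246.86530715 245.03200238]]
```

View pics/m6.png

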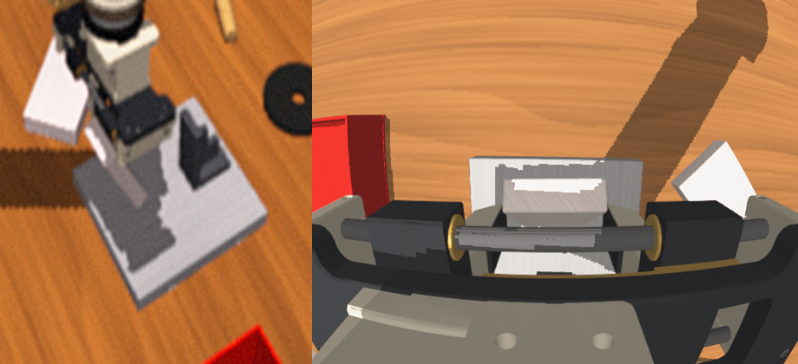

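Emit:
move_arm(
  deltas=[
    [0, 0, -0.02, -0.01],
    [0.01, 0, -0.02, -0.01],
    [0.02, 0, -0.003, 0],
    [0.02, 0, 0, 0],
    [0.015, 0, 0, 0],
    [0, 0, 0, 0],
  ],
)

```text
clock: 11.05
tcp_pos: [0.5007, -0.2112, 0.1283]
tcp_rot: [-0.008, 1.0, -0.006, -0.016]
force: [-0.0, -0.1, -4.3]
gripper_width: 0.64
```

```bash
python3 s.py
```

```text
11.05 [ 0.5007 -0.2112  0.1283] jaw 1.5869 toolz [-0.0315 -0.0115 -0.9994] j [ 0.278  0.401  0.071  1.889 -0.008  0.878  1.935] F [-0.  -0.1 -4.3] T [ 0.14 -0.18 -0.05] w 0.0588
```

Emit:
move_arm(
  deltas=[
    [0.006, 0.005, -0.005, 0],
    [0.006, 0.003, -0.003, 0],
    [0, 0, 0, 0],
  ],
)

```text
clock: 11.35
tcp_pos: [0.5127, -0.2034, 0.1214]
tcp_rot: [-0.007, 1.0, -0.006, -0.015]
force: [-0.5, 0.5, -4.7]
gripper_width: 0.638
```

```bash
python3 s.py;  python3 - <<'E'
from fit import *
px,c=cam("side"); px2,c2=cam("scene")
a=cv2.resize(px[200:320,210:340],(400,370),interpolation=cv2.INTER_CUBIC)
b=cv2.resize(px2[120:220,220:330],(400,370),interpolation=cv2.INTER_CUBIC); save("m7.png",np.hstack([a,b]))
E
```

```text
11.35 [ 0.5127 -0.2034  0.1214] jaw 1.5855 toolz [-0.0308 -0.0124 -0.9994] j [ 0.261  0.423  0.067  1.874 -0.008  0.871  1.913] F [-0.5  0.5 -4.7] T [ 0.11  0.05 -0.05] w 0.0586
```

View pics/m7.png

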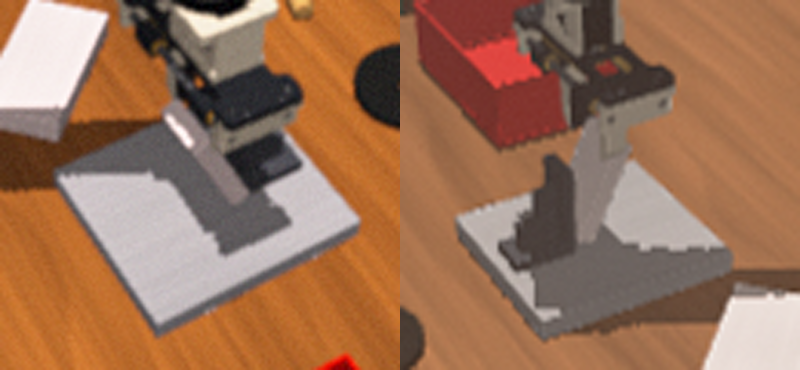

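Emit:
move_arm(
  deltas=[
    [0.006, 0, 0, 0],
    [0.006, 0, 0, 0],
    [0.005, 0, 0, 0],
    [0.004, 0, 0, 0],
    [0, 0, 0, 0],
  ],
)

```text
clock: 11.95
tcp_pos: [0.5331, -0.2046, 0.1215]
tcp_rot: [-0.006, 1.0, -0.006, -0.017]
force: [-1.6, -0.1, -2.8]
gripper_width: 0.635
```

```bash
python3 s.py
```

```text
11.95 [ 0.5331 -0.2046  0.1215] jaw 1.5836 toolz [-0.0335 -0.0125 -0.9994] j [ 0.253  0.454  0.067  1.823 -0.009  0.893  1.902] F [-1.6 -0.1 -2.8] T [0.1  0.28 0.03] w 0.0583
```

Emit:
move_arm(
  deltas=[
    [0.004, 0, 0, 0.005],
    [0.004, 0.001, 0, 0.005],
    [0.003, 0, 0, 0],
    [0, 0, 0, 0],
  ],
)

```text
clock: 12.35
tcp_pos: [0.5446, -0.2038, 0.1213]
tcp_rot: [-0.011, 1.0, -0.006, -0.017]
force: [-1.1, -0.6, -4.1]
gripper_width: 0.636
```

```bash
python3 s.py
```

```text
12.35 [ 0.5446 -0.2038  0.1213] jaw 1.594 toolz [-0.0343 -0.0129 -0.9993] j [ 0.248  0.471  0.064  1.796 -0.008  0.904  1.904] F [-1.1 -0.6 -4.1] T [-0.02  0.33 -0.06] w 0.0584
```

Run:
```python
from fit import *
px,c=cam("side"); px2,c2=cam("scene")
a=cv2.resize(px[210:300,235:325],(400,400),interpolation=cv2.INTER_CUBIC)
b=cv2.resize(px2[135:215,230:310],(400,400),interpolation=cv2.INTER_CUBIC); save("m8.png",np.hstack([a,b]))
```

```text
(no output)
```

View pics/m8.png

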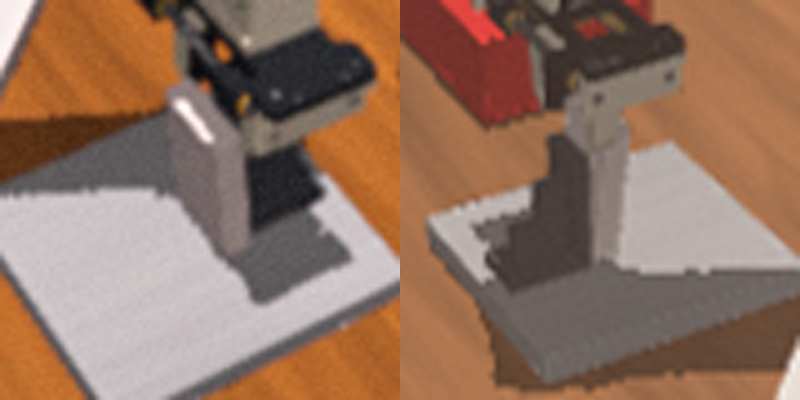

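Side and scene crops: the blank is nearly upright with its top still a few degrees off the face. The foot is just above the plate. Next I push the last few mm and then lower.

Emit:
move_arm(
  deltas=[
    [0.004, 0, 0, 0],
    [0.003, 0, 0, 0],
    [0, 0, 0, 0],
  ],
)

```text
clock: 12.75
tcp_pos: [0.5512, -0.2038, 0.1212]
tcp_rot: [-0.011, 1.0, -0.006, -0.018]
force: [-1.4, -1.1, -4.3]
gripper_width: 0.631
```

```bash
python3 s.py
```

```text
12.75 [ 0.5512 -0.2038  0.1212] jaw 1.5934 toolz [-0.0353 -0.0126 -0.9993] j [ 0.246  0.482  0.063  1.779 -0.009  0.911  1.901] F [-1.4 -1.1 -4.3] T [ 0.02  0.33 -0.03] w 0.0579
```

Run:
```python
from fit import *
s=state(); out=[]
for n,q,w in(("wrist",(.12,),0),("scene",0,0),("side",0,0)):
    px,c=cam(n)
    t=trace(n,"blank_center"); g=proj(c,[.535,-.203,.09])[0]
    print(n,g.round(),[(np.round(b["pixel"]).tolist(),round(b["conf"],2),int(b["mask"].sum())) for b in t])
    v=px.copy()
    if t:
        b=min(t,key=lambda b:np.hypot(*(np.array(b["pixel"])-g))); k,_=cv2.findContours(b["mask"].astype(np.uint8),0,1); cv2.drawContours(v,k,-1,(0,255,0),1)
        ys,xs=np.nonzero(b["mask"]); print(xs.min(),xs.max(),ys.min(),ys.max())
    # expected flush blank, green=mask red=model
    Rz=R.from_euler("z",.024).as_matrix(); P=np.array([[i,j,k] for i in(-.02,0) for j in(-.03,.03) for k in(0,.11)])@Rz.T+[.547,-.2022,.025+ (.0072)]
    h=cv2.convexHull(np.float32(proj(c,P))).astype(np.int32)
    cv2.polylines(v,[h],True,(255,0,0),1)
    x0,y0=h[:,0].min(0); x1,y1=h[:,0].max(0); mx=max(x1-x0,y1-y0)//2+12; cx,cy=(x0+x1)//2,(y0+y1)//2
    cx=min(max(cx,mx),560-mx);cy=min(max(cy,mx),420-mx)
    out.append(cv2.resize(v[max(cy-mx,0):cy+mx,max(cx-mx,0):cx+mx],(266,266) if n=="wrist" else (266,266),interpolation=cv2.INTER_CUBIC)); save("m9_%s.png"%n,v)
save("m9.png",cv2.resize(np.hstack(out),(798,266)))
```

```text
wrist [282. 206.] [([280.0, 216.0], 0.78, 7490), ([505.0, 118.0], 0.57, 11602)]
218 341 181 249
scene [268. 169.] [([324.0, 301.0], 0.97, 412), ([318.0, 217.0], 0.72, 900), ([270.0, 174.0], 0.69, 182)]
262 274 156 187
side [282. 246.] [([283.0, 249.0], 0.95, 524), ([223.0, 220.0], 0.82, 1274), ([235.0, 154.0], 0.64, 113)]
274 291 228 267
```

View pics/m9.png

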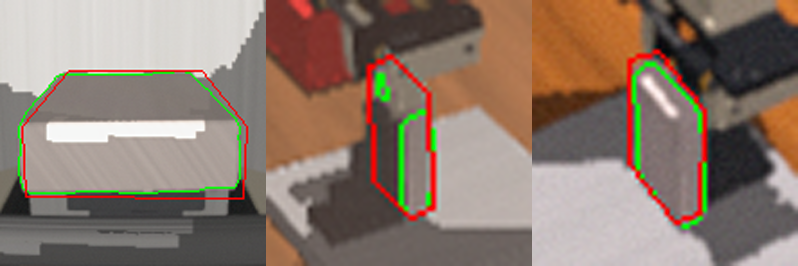

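Emit:
move_arm(
  deltas=[
    [0, 0, -0.004, 0],
    [0, 0, -0.003, 0],
    [0, 0, 0, 0],
  ],
)

```text
clock: 13.35
tcp_pos: [0.5512, -0.2042, 0.1143]
tcp_rot: [-0.011, 1.0, -0.006, -0.017]
force: [-0.5, -0.1, -1.3]
gripper_width: 0.637
```

```bash
python3 s.py
```

```text
13.35 [ 0.5512 -0.2042  0.1143] jaw 1.5929 toolz [-0.034  -0.0131 -0.9993] j [ 0.246  0.49   0.063  1.784 -0.009  0.896  1.901] F [-0.5 -0.1 -1.3] T [0.06 0.3  0.  ] w 0.0584
```

Emit:
move_arm(
  deltas=[
    [0, 0, -0.002, 0],
    [0, 0, -0.001, 0],
    [0, 0, 0, 0],
  ],
)

```text
clock: 13.65
tcp_pos: [0.5539, -0.2047, 0.1138]
tcp_rot: [-0.011, 1.0, -0.007, -0.014]
force: [-1.6, 0.3, -2.1]
gripper_width: 0.634
```

```bash
python3 s.py
cat > chk.py <<'E'
from fit import *
def model(p):  # p: gap, y, base z, lean (top away from face), yaw off
    Rz=R.from_euler("zy",[.024+p[4],0]).as_matrix(); L=R.from_euler("y",-p[3]).as_matrix()
    P=np.array([[i,j,k] for i in(-.02,0) for j in(-.03,.03) for k in(0,.11)])@L.T+[-p[0],p[1],p[2]]
    return P@Rz.T+[.547,-.2022,.025]
vs={}
for n in("wrist","scene","side"):
    px,c=cam(n); t=trace(n,"blank_center"); g=proj(c,[.537,-.203,.085])[0]
    b=min(t,key=lambda b:np.hypot(*(np.array(b["pixel"])-g))) if t else None
    if b and np.hypot(*(np.array(b["pixel"])-g))<30: vs[n]=(c,b["mask"].astype(float)); print(n,np.round(b["pixel"]),g.round(),int(b["mask"].sum()))
for k in(("side",),("side","wrist"),tuple(vs)):
    if all(n in vs for n in k): 
        p,f=fit([vs[n] for n in k],np.array([0,0,0,0,0.]),[.004,.004,.004,.1,.05],model); print(k,p.round(4),round(f,3))
E
python3 chk.py
```

```text
13.65 [ 0.5539 -0.2047  0.1138] jaw 1.5925 toolz [-0.0286 -0.0141 -0.9995] j [ 0.246  0.492  0.063  1.783 -0.01   0.891  1.901] F [-1.6  0.3 -2.1] T [ 0.24  0.49 -0.08] w 0.0582
wrist [280. 217.] [284. 206.] 7699
scene [269. 180.] [268. 171.] 110
side [282. 248.] [282. 247.] 514
('side',) [-0.0026 -0.0055  0.0011  0.0357 -0.0844] 0.151
('side', 'wrist') [-0.0029 -0.003  -0.004   0.0139 -0.0293] 0.205
('wrist', 'scene', 'side') [ 0.0085 -0.0068  0.0038 -0.0845 -0.4245] 2.317
```

Emit:
move_arm(
  deltas=[
    [0, 0, 0, 0],
    [0, 0, 0, 0],
    [0, 0, 0, 0],
    [0, 0, 0, 0],
  ],
  grip=0.0918,
)

```text
clock: 14.35
tcp_pos: [0.5558, -0.2053, 0.1139]
tcp_rot: [-0.011, 1.0, -0.008, -0.013]
force: [0.7, 0.1, 1.4]
gripper_width: 0.936
```

```bash
python3 s.py; python3 chk.py
```

```text
14.35 [ 0.5558 -0.2053  0.1139] jaw 1.5934 toolz [-0.0248 -0.0157 -0.9996] j [ 0.246  0.492  0.063  1.781 -0.009  0.888  1.901] F [0.7 0.1 1.4] T [ 0.05 -0.03 -0.03] w 0.086
wrist [276. 214.] [285. 202.] 7538
scene [267. 179.] [268. 171.] 134
side [284. 248.] [282. 247.] 545
('side',) [-0.0021 -0.0063  0.0009  0.0325 -0.0558] 0.094
('side', 'wrist') [-0.0025 -0.0049 -0.0032  0.0149 -0.0139] 0.15
('wrist', 'scene', 'side') [ 0.0085 -0.0071 -0.0032 -0.1069 -0.3914] 1.936
```

Emit:
move_arm(
  deltas=[
    [0, 0, 0, 0],
    [0, -0.001, 0.015, 0],
    [0, 0, 0.02, 0],
    [0, 0, 0.02, 0],
  ],
)

```text
clock: 15.05
tcp_pos: [0.5529, -0.2056, 0.169]
tcp_rot: [-0.011, 1.0, -0.007, -0.016]
force: [0.0, -0.2, 0.2]
gripper_width: 0.999
```

```bash
python3 s.py
```

```text
15.05 [ 0.5529 -0.2056  0.169 ] jaw 1.5934 toolz [-0.0318 -0.0137 -0.9994] j [ 0.245  0.425  0.067  1.742 -0.006  1.002  1.902] F [ 0.  -0.2  0.2] T [ 0.02 -0.06 -0.01] w 0.0917
```

Emit:
move_arm(
  deltas=[
    [0, 0, 0.03, 0],
    [0, 0, 0.04, 0],
    [0.01, 0, 0.04, 0],
    [0.03, 0, 0.02, 0],
    [0.03, 0, 0, 0],
    [0, 0, 0, 0],
  ],
)

```text
clock: 15.65
tcp_pos: [0.6248, -0.2072, 0.3174]
tcp_rot: [-0.01, 1.0, -0.008, -0.01]
force: [0.5, -0.0, -1.1]
gripper_width: 0.998
```

```bash
python3 s.py; python3 chk.py
python3 - <<'E'
from fit import *
out=[]
for n in("wrist","scene","side"):
    px,c=cam(n); v=px.copy(); g=proj(c,[.54,-.203,.08])[0]; m=60 if n=="wrist" else 32
    Rz=R.from_euler("z",.024).as_matrix(); L=lambda P:np.int32(np.round(proj(c,np.array(P)@Rz.T+[.549,-.2022,.025])))
    x,y=np.int32(g); x=min(max(x,m),560-m); y=min(max(y,m),420-m)
    out.append(cv2.resize(v[y-m:y+m,x-m:x+m],(266,266),interpolation=cv2.INTER_CUBIC))
save("m10.png",np.hstack(out))
for t in("oil_bottle","bin","hammer","wheel"): print(t,[np.round(b["pixel"]).tolist() for b in boxes_of("side",t)][:1],[np.round(b["pixel"]).tolist() for b in boxes_of("scene",t)][:1])
E
```

```text
15.65 [ 0.6248 -0.2072  0.3174] jaw 1.5909 toolz [-0.0198 -0.0171 -0.9997] j [ 0.218  0.421  0.07   1.401 -0.007  1.335  1.874] F [ 0.5 -0.  -1.1] T [ 0.06 -0.04 -0.02] w 0.0916
wrist [284. 109.] [288. 111.] 980
scene [269. 169.] [268. 171.] 209
side [284. 249.] [282. 247.] 503
('side',) [-0.0012 -0.0079  0.0016  0.0203 -0.1046] 0.172
('side', 'wrist') [ 0.0029 -0.005  -0.0071 -0.037  -0.0054] 0.409
('wrist', 'scene', 'side') [ 0.0016 -0.0072 -0.0033 -0.0353 -0.1215] 1.279
oil_bottle [[188.0, 131.0]] [[391.0, 319.0]]
bin [[322.0, 373.0]] [[322.0, 258.0]]
hammer [[298.0, 172.0]] [[241.0, 278.0]]
wheel [[340.0, 229.0]] [[210.0, 213.0]]
```

View pics/m10.png

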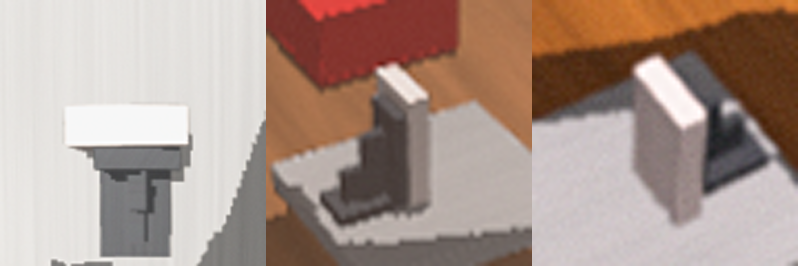

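Run:
```python
from fit import *
Q=np.array([[i,j,.11] for i in(-.02,0) for j in(-.03,.03)])
def top(p):
    return Q@R.from_euler("z",p[2]).as_matrix().T+[p[0],p[1],.025]
ang=[]
for _ in range(3):
    px,c=cam("wrist"); g=proj(c,[.54,-.205,.13])[0]
    for b in trace("wrist","blank_center"):
        if np.hypot(*(np.array(b["pixel"])-g))<25:
            full=lambda p:np.vstack([top(p),top(p)-[0,0,.11]])
            p,f=fit([(c,b["mask"].astype(float))],np.array([.547,-.207,.024]),[.004,.004,.06],full)
            p2,f2=fit([(c,b["mask"].astype(float))],np.array([.547,-.207,.024]),[.004,.004,.06],top); print(p.round(4),round(f,3),p2.round(4),round(f2,3))
# edges near in grey
gpx=cv2.cvtColor(px,cv2.COLOR_RGB2GRAY); x,y=np.int32(g); c4=gpx[y-25:y+40,x-40:x+40]
seg=cv2.createLineSegmentDetector().detect(cv2.resize(c4,None,fx=4,fy=4,interpolation=cv2.INTER_CUBIC))[0][:,0]
for s in seg:
    l=np.hypot(s[2]-s[0],s[3]-s[1])
    if l>60 and abs(s[2]-s[0])>2*abs(s[3]-s[1]):
        e=[plane(c,[s[i]/4-.375+x-40,s[i+1]/4-.375+y-25],zz) for zz in(.135,) for i in(0,2)]; e2=[plane(c,[s[i]/4-.375+x-40,s[i+1]/4-.375+y-25],.120) for i in(0,2)]
        d=e[1]-e[0]; print((s/4).round(1),"z.135:",e[0][:2].round(4),e[1][:2].round(4),"z.12 x:",e2[0][0].round(4),e2[1][0].round(4),"yaw",(np.arctan(-d[0]/d[1])).round(3))
```

```text
[ 0.5486 -0.2059  0.0565] 0.274 [ 0.5483 -0.2062  0.0554] 0.155
[ 0.549  -0.207   0.0105] 0.286 [ 0.5484 -0.2073  0.0406] 0.166
[ 0.5483 -0.2076  0.0411] 0.169 [ 0.5484 -0.2074  0.0236] 0.077
[34.5 32.9 64.8 33. ] z.135: [ 0.5477 -0.212 ] [ 0.5469 -0.1796] z.12 x: 0.5472 0.5463 yaw 0.024
[63.  35.  36.1 35. ] z.135: [ 0.5491 -0.1815] [ 0.5498 -0.2103] z.12 x: 0.5487 0.5494 yaw 0.025
[28.3 43.8 58.3 43.9] z.135: [ 0.5596 -0.2185] [ 0.5589 -0.1863] z.12 x: 0.5596 0.5588 yaw 0.021
```

```bash
python3 -c "
from rig import *
print(sign_off(),state()['clock'])"
```

```text
the job is handed in; nothing more can be done
the job is handed in; nothing more can be done
```

The blank now stands on a short end on the marking-out plate, with a broad face against the angle plate. I let go and handed the job in at about 16 s. No verdict came back.

I gripped the middle-sized slab by its long sides near the upper end and carried it to the angle plate. There I pushed the foot against the angle plate's face so the blank turned upright in the pads, then lowered it, let go and backed off to about 0.32 m.

**Last checks, from the wrist camera:**
- **Against the face:** the top edge is within about 1–2 mm of the face.
- **Parallel:** the blank and the angle plate edges agree to about 0.03 rad.
- **Centring:** the blank sits about 5 mm to one side, against the 22 mm allowed.
- **Robot:** nothing is touching it.

**Checks that disagreed:**
- **Combined outline fits:** fitting all the camera views together gave poor, scattered values, and I discounted them. The scene outline was partial and the wrist view by then saw mainly the top end. I judged upright and flush mainly from the last picture and the wrist edge lines.
- **Final push:** the tool ended about 10 mm further forward than expected, so the pads held the blank off-centre in its thickness.
- **Bystanders:** in the side camera the bottle, bin, hammer and wheel stayed within about 4 pixels. The scene camera's last bin position (322,258) did not match, but it falls where the wooden rest stands. I took it as a false detection, because the scene picture still shows the bin behind the station.

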